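Find the socket key that fits the die nut of the badge press

TASK

Find the red-tabbed socket key that fits the brass hex nut on the die in the badge press (the die on the black base with the red handle, not the spares): try the keys on it and stand any that is too small or too loose back on a free post of the blue rack. Finish while holding the snugly fitting key, still gripped and upright, pushed fully home over the nut, with the other two keys standing on the rack; do not disturb the badges or the paper cup.

Things in the scene. Friction and masses are not known exactly. Their poses are not given: they have to be found in the camera images.
- die_a: fixed press die: silver cylinder 66 mm across, 34 high; black strap along its x; dark washer, top at 44 mm; brass hex nut 44 to 58 mm high, top edge chamfered 2 mm; bolt end 11 mm across to 62 mm. Origin: centre of underside, z up. Two nut flats face its +x and -x. Nuts are 17 to 25 mm across flats, 4 mm or more apart. The die on press_seat is the one to work on; the others are spares
- die_b: fixed press die: silver cylinder 66 mm across, 34 high; black strap along its x; dark washer, top at 44 mm; brass hex nut 44 to 58 mm high, top edge chamfered 2 mm; bolt end 11 mm across to 62 mm. Origin: centre of underside, z up. Two nut flats face its +x and -x. Nuts are 17 to 25 mm across flats, 4 mm or more apart. The die on press_seat is the one to work on; the others are spares
- die_c: fixed press die: silver cylinder 66 mm across, 34 high; black strap along its x; dark washer, top at 44 mm; brass hex nut 44 to 58 mm high, top edge chamfered 2 mm; bolt end 11 mm across to 62 mm. Origin: centre of underside, z up. Two nut flats face its +x and -x. Nuts are 17 to 25 mm across flats, 4 mm or more apart. The die on press_seat is the one to work on; the others are spares
- die_a_seat (a point): point on the axis of die_a at the foot of its nut, 44 mm above the die's underside: the origin of a fully seated socket key is here
- die_b_seat (a point): point on the axis of die_b at the foot of its nut, 44 mm above the die's underside: the origin of a fully seated socket key is here
- die_c_seat (a point): point on the axis of die_c at the foot of its nut, 44 mm above the die's underside: the origin of a fully seated socket key is here
- press_seat (a point): centre of the die seat on the badge press's fixed black base plate (15 mm thick, 130 by 330 mm, from 80 mm on the seat's +y side to 250 mm on its -y side). Axes: the press's. The ram, column and red handle, up to 245 mm high, stand 105 mm and more from the seat on its -y side; nothing stands over the seat
- socket_small: smallest socket key, 0.1 to 0.25 kg: steel barrel 30 mm across, 30 high, hex bore 22 deep below; on top a red tab 12 mm thick (x), 30 long (y), from 30 to 64 mm height. Origin: centre of the mouth, z up. Two bore flats face +x and -x, like the tab. Fits one nut with 1 mm play (8 deg); stops on top of a bigger one, loose on a smaller. Bore grows with barrel: smallest that goes on is right
- socket_medium: middle socket key, 0.1 to 0.25 kg: steel barrel 34 mm across, 30 high, hex bore 22 deep below; on top a red tab 12 mm thick (x), 30 long (y), from 30 to 64 mm height. Origin: centre of the mouth, z up. Two bore flats face +x and -x, like the tab. Fits one nut with 1 mm play (8 deg); stops on top of a bigger one, loose on a smaller. Bore grows with barrel: smallest that goes on is right
- socket_large: largest socket key, 0.1 to 0.25 kg: steel barrel 39 mm across, 30 high, hex bore 22 deep below; on top a red tab 12 mm thick (x), 30 long (y), from 30 to 64 mm height. Origin: centre of the mouth, z up. Two bore flats face +x and -x, like the tab. Fits one nut with 1 mm play (8 deg); stops on top of a bigger one, loose on a smaller. Bore grows with barrel: smallest that goes on is right
- rack: blue rack, fixed: plate 56 mm (x) by 236 mm (y), 12 mm thick, with three steel posts 8 mm across and 14 mm tall in a row along y, 78 mm apart. Origin: centre of the underside. Keys stand on the plate, 12 mm above the table, over the posts, loosely
- post1 (a point): foot of rack post 1 on top of the rack plate, counted from the rack's -y end; a key put back stands with its origin here (within 15 mm)
- post2 (a point): foot of rack post 2 on top of the rack plate, counted from the rack's -y end; a key put back stands with its origin here (within 15 mm)
- post3 (a point): foot of rack post 3 on top of the rack plate, counted from the rack's -y end; a key put back stands with its origin here (within 15 mm)
- badge_white: white badge with black stripes, loose disc 56 mm across, 6 mm high, lying on the table; a bystander. Origin: centre of the underside
- badge_black: black badge with white squares, loose disc 56 mm across, 6 mm high, lying on the table; a bystander. Origin: centre of the underside
- cup: white paper cup, loose, 76 mm across the rim, 95 mm high; a bystander. Origin: centre of the underside
There are look-alikes about, which are no part of the job. What is shaped like the socket_medium but orange is not meant.

How it is judged:
On the way:
1. the key that fits is gripped and lifted off its rack post (((horizontal distance between die_a and press_seat below 0.02 m and contact force between the fingers and socket_small above 2 N and z of socket_small in the frame of rack above 0.03 m) or (horizontal distance between die_b and press_seat below 0.02 m and contact force between the fingers and socket_medium above 2 N and z of socket_medium in the frame of rack above 0.03 m) or (horizontal distance between die_c and press_seat below 0.02 m and contact force between the fingers and socket_large above 2 N and z of socket_large in the frame of rack above 0.03 m))), for 0.1 s.
At the end, for the whole second after the job is handed in: The key that fits the nut of the die in the press is over that nut, centred within 3 mm, its mouth within 3 mm of the nut's foot, upright within 0.06 rad, at rest and gripped by the fingers (over 2 N); the other two keys stand upright (0.1 rad) on the rack plate, each within 15 mm of a post (((horizontal distance between die_a and press_seat below 0.02 m and contact force between the fingers and socket_small above 2 N and horizontal distance between socket_small and die_a_seat below 0.003 m and z of socket_small in the frame of die_a_seat between -0.003 and 0.003 m and angle between socket_small's own z axis and vertical below 0.06 rad and linear speed of socket_small below 0.02 m/s and ((horizontal distance between socket_medium and post1 below 0.015 m or horizontal distance between socket_medium and post2 below 0.015 m or horizontal distance between socket_medium and post3 below 0.015 m) and z of socket_medium in the frame of rack below 0.016 m and angle between socket_medium's own z axis and vertical below 0.1 rad and linear speed of socket_medium below 0.02 m/s) and ((horizontal distance between socket_large and post1 below 0.015 m or horizontal distance between socket_large and post2 below 0.015 m or horizontal distance between socket_large and post3 below 0.015 m) and z of socket_large in the frame of rack below 0.016 m and angle between socket_large's own z axis and vertical below 0.1 rad and linear speed of socket_large below 0.02 m/s)) or (horizontal distance between die_b and press_seat below 0.02 m and contact force between the fingers and socket_medium above 2 N and horizontal distance between socket_medium and die_b_seat below 0.003 m and z of socket_medium in the frame of die_b_seat between -0.003 and 0.003 m and angle between socket_medium's own z axis and vertical below 0.06 rad and linear speed of socket_medium below 0.02 m/s and ((horizontal distance between socket_small and post1 below 0.015 m or horizontal distance between socket_small and post2 below 0.015 m or horizontal distance between socket_small and post3 below 0.015 m) and z of socket_small in the frame of rack below 0.016 m and angle between socket_small's own z axis and vertical below 0.1 rad and linear speed of socket_small below 0.02 m/s) and ((horizontal distance between socket_large and post1 below 0.015 m or horizontal distance between socket_large and post2 below 0.015 m or horizontal distance between socket_large and post3 below 0.015 m) and z of socket_large in the frame of rack below 0.016 m and angle between socket_large's own z axis and vertical below 0.1 rad and linear speed of socket_large below 0.02 m/s)) or (horizontal distance between die_c and press_seat below 0.02 m and contact force between the fingers and socket_large above 2 N and horizontal distance between socket_large and die_c_seat below 0.003 m and z of socket_large in the frame of die_c_seat between -0.003 and 0.003 m and angle between socket_large's own z axis and vertical below 0.06 rad and linear speed of socket_large below 0.02 m/s and ((horizontal distance between socket_small and post1 below 0.015 m or horizontal distance between socket_small and post2 below 0.015 m or horizontal distance between socket_small and post3 below 0.015 m) and z of socket_small in the frame of rack below 0.016 m and angle between socket_small's own z axis and vertical below 0.1 rad and linear speed of socket_small below 0.02 m/s) and ((horizontal distance between socket_medium and post1 below 0.015 m or horizontal distance between socket_medium and post2 below 0.015 m or horizontal distance between socket_medium and post3 below 0.015 m) and z of socket_medium in the frame of rack below 0.016 m and angle between socket_medium's own z axis and vertical below 0.1 rad and linear speed of socket_medium below 0.02 m/s)))); the arm keeps its last pose, push and grip.
It fails at once if the white badge is pushed more than 30 mm or tipped over (distance of badge_white from where it was at the start of the episode above 0.03 m or angle between badge_white's own z axis and vertical above 0.5 rad).
It fails at once if the black badge is pushed more than 30 mm or tipped over (distance of badge_black from where it was at the start of the episode above 0.03 m or angle between badge_black's own z axis and vertical above 0.5 rad).
It fails at once if the paper cup is pushed more than 30 mm or tipped over (distance of cup from where it was at the start of the episode above 0.03 m or angle between cup's own z axis and vertical above 0.5 rad).
It also fails if it takes over 72 s, if anything falls off the work surface, if the arm or the gripper's body presses on something with over 40 N, if the wrist force passes 120 N, or if a joint passes its speed limit or range.

ROBOT

A 6-joint arm with a two-finger parallel gripper is mounted at the origin on the work surface. World frame = base frame: x ahead of the robot, y to its left, z up, the work surface at z = 0. Lengths are in m, angles in rad, forces in N, time in s.
With the tool pointing down it reaches from about 0.275 to 1 m from the base axis. Payload 8.4 kg.
Tool frame: the origin (TCP) lies between the finger pads; the fingertips stand robot.tip_extent ahead of it and the grasp point (between the pads) lies 11 mm behind it (robot.tip_extent is the distance from the TCP to the fingertips, in m); z points along the fingers, y is the line along which they close (so a half turn about z gives the same grasp; the last joint's range is limited). The gripper opens to 85 mm and grips with 20 to 120 N. Pads are 22 mm wide; open, the fingers measure 114 mm over their backs; the gripper's body (76 mm by 85 mm) begins 54 mm behind the grasp point. The pads swing forward as they close: fully open they stand 13 mm farther back than shut.
Start: joints at [-1.15, 0.353, 1.633, -0, 1.155, -0.002], TCP at [0.256, -0.57, 0.239] pointing down, gripper open.
Joint ranges: [-2.63, 2.63], [-0.92, 2.1], [0.06, 2.66], [-1.3, 4.44], [0, 2.69], [-3.02, 3.02]. Speed limits (rad/s): [2.22, 2.22, 2.79, 3.14, 3.14, 3.14].

INTERFACE

Orientations are given as [roll, pitch, yaw] about the fixed x, y, z axes, in that order (R = Rz(yaw) Ry(pitch) Rx(roll)).
In Python, from workcell import observe, eyes, job, robot gives the robot as it stands.
- The arm moves only by the shell command python3 -m handwheel 'ROWS' [OPENING] [FORCE]. ROWS is JSON, a list of rows, each an object with "slide": the shift along the tool's x, y, z in cm, a list of three; "rotation": the turn, a rotation vector about the tool's x, y, z in rad, a list of three. In form: [{"slide": [x, y, z], "rotation": [rx, ry, rz]}, ...]. A call has 1 to 20 rows; each row shifts and turns the commanded pose from where the row before left it, along the tool's axes as they then stand; what a row does not reach is not made up. A row lasts 1/12 s, in which the tool goes at most 41.7 mm and 7.16 degrees, less where a joint would pass 70% of its speed; a pose out of reach is approached as far as the arm can. A call is refused whole if a number of a shift passes 4.17 or a number of a turn 0.125, either way. A call with a gripper value outside its range is refused whole. OPENING is the closure, from -1 (fully open) to 1 (shut), set as the call begins (- or left out, the last holds). The fingers move at their own pace and stop on an object; FORCE is the grip in N (left out, the last holds). Time passes only in rows, so rows that do not move let the fingers close. It gives the time, the measured TCP pose, the force, the opening and the grip force at its end, in the units of the state.
- observe(): the state, without advancing time (a new reading comes with each control period).
- eyes.grab_frame(name): name is "scene" or "top" or "wrist"; returns (picture, depth): 400x640x3 uint8, red, green, blue; 400x640 float32, m along the optical axis (not along the pixel's ray), 0 where there is no reading.
- eyes.get_calibration(name): a dict with "fx", "fy", "cx", "cy" (pixels), "k1" (the pictures are not rectified: a ray, as slopes to the right and down, at radius r is drawn at 1 + k1 r^2 times it, then the intrinsics apply), "pose" (4x4, takes a point from camera to world coordinates); the wrist camera has in their place "mount" (4x4, takes a point from camera to tool coordinates, whose origin is the TCP and whose axes are the flange's). Camera axes: x right, y down, z forward; pixel columns grow to the right and rows downward; lengths in m; the calibration is good to about 2 mm. A picture is of the moment at which its call begins: read the wrist's pose just before it. get_calibration takes no time and is no camera call.
- job.finish_job(): hands the job in; it is judged then, once.
The state is a dict: "time_s": time; "joint_positions": joint angles; "qd": joint speeds; "joint_torque": joint torques, N m; "ee_pos": TCP position; "eef_rot": TCP orientation; "force": force on the tool from outside, world axes, zero at the start; "moment": the same for the moment, N m; "finger_gap": finger opening in m; "finger_force": force on a finger pad.
Only numpy, scipy, OpenCV 4.12 (cv2) and the standard library are available. Lean on these libraries where they do the work, as an engineer would, in place of code of your own. Each camera call takes 0.05 s, during which the arm holds its last target. There are 200 camera calls.

## Working session

There is one attempt and no reset: what is moved stays moved. The work goes in short steps, Python scripts to look and compute and a shell command to move; the robot and the scene stay as the last step left them, time stands still between calls to the robot, and variables do not carry over. Pictures are saved under pics/ and viewed, at most 10 in all, crops included, and the job is handed in when it is done.

```bash
mkdir -p pics; ls
python3 - <<'E'
from workcell import observe, eyes, job, robot
import cv2,numpy as np
print(observe()); print(robot.tip_extent)
for n in("scene","top","wrist"):
    im,d=eyes.grab_frame(n); cv2.imwrite(f"pics/{n}0.png",im[:,:,::-1]); np.save(f"pics/{n}0.npy",d)
    print(n,eyes.get_calibration(n), (d>0).mean())
E
```

```text
pics
{'time_s': 0.0, 'joint_positions': array([-1.15040290e+00,  3.53649173e-01,  1.63411860e+00,  1.63664313e-05,
        1.15520679e+00, -2.39676780e-03]), 'qd': array([-4.22054520e-04, -1.66637869e-04,  2.57588143e-05,  5.66513268e-04,
        1.80247987e-03, -1.96637320e-03]), 'joint_torque': array([-9.95252558e-04, -6.05247474e+01, -3.42056394e+01,  3.69322015e-05,
        9.52644245e-03,  2.44294398e-05]), 'ee_pos': array([ 0.25626099, -0.56954605,  0.23856768]), 'eef_rot': array([-3.14021079e+00, -1.82762132e-05,  4.22783564e-01]), 'force': array([ 0.12370453, -0.12443596, -0.52175113]), 'moment': array([-0.00185381,  0.02903353,  0.01193738]), 'finger_force': 0.0, 'finger_gap': 0.08557938605098495}
0.008
scene {'fx': 382.6122851450786, 'fy': 382.6122851450786, 'cx': 313.53996255261563, 'cy': 193.90887691265, 'k1': -0.07908355245093258, 'pose': array([[-0.8481226 ,  0.38401048, -0.36499863,  0.88330157],
       [ 0.52976044,  0.60627175, -0.59311757,  0.51051379],
       [-0.00647501, -0.69639825, -0.71762633,  0.59469631],
       [ 0.        ,  0.        ,  0.        ,  1.   
[... 229 characters left out ...]
      [-0.99980653, -0.00601665, -0.0187269 ,  0.08909441],
       [ 0.01916679, -0.08409585, -0.99627332,  0.99388297],
       [ 0.        ,  0.        ,  0.        ,  1.        ]])} 0.9960078125
wrist {'fx': 300.31705502275327, 'fy': 300.31705502275327, 'cx': 320.6283167147044, 'cy': 205.16027155196792, 'k1': -0.022385829605719203, 'mount': array([[ 2.32983108e-04, -9.48237108e-01, -3.17563115e-01,
         8.13675149e-02],
       [ 9.99999205e-01,  6.14527361e-04, -1.10130777e-03,
        -8.55056060e-04],
       [ 1.23945211e-03, -3.17562606e-01,  9.48236497e-01,
        -1.34382170e-01],
       [ 0.00000000e+00,  0.00000000e+00,  0.00000000e+00,
         1.00000000e+00]])} 0.99616015625
```

View pics/top0.png

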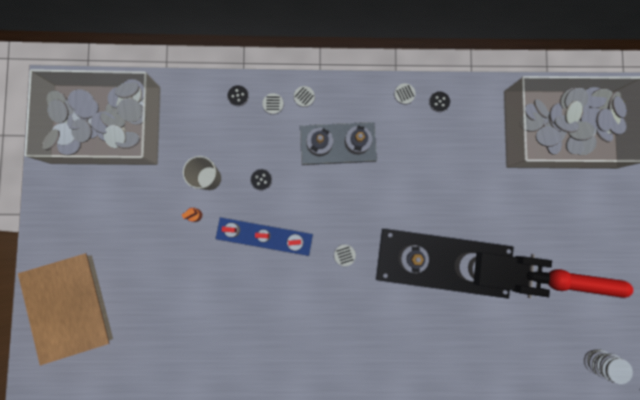

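View pics/scene0.png

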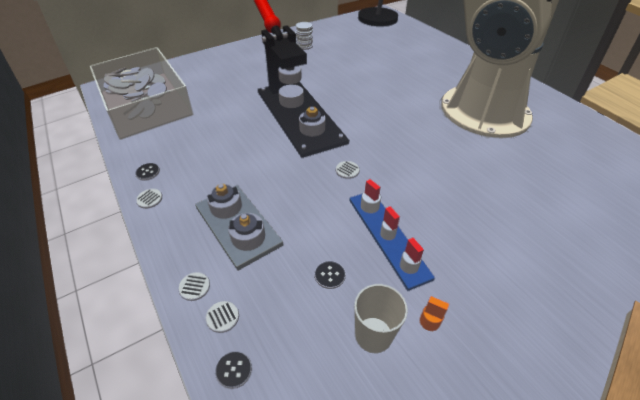

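The top view shows the rack with three red-tabbed keys at px (231,229), (263,235) and (295,242). The orange decoy is at (192,214), the cup at (200,172), and the press die with its brass nut at about (416,259). The scene view agrees. Next I triangulate coarse positions from both views.

```bash
cat > h.py <<'E'
import cv2,numpy as np
from scipy.spatial.transform import Rotation as R
from workcell import observe, eyes
def pose(s=None):
    s=s or observe(); T=np.eye(4); T[:3,:3]=R.from_euler('xyz',s['eef_rot']).as_matrix(); T[:3,3]=s['ee_pos']; return T
def cam(n,T=None):
    c=eyes.get_calibration(n); K=np.array([[c['fx'],0,c['cx']],[0,c['fy'],c['cy']],[0,0,1]])
    return K,np.array([c['k1'],0,0,0.]),(c['pose'] if n!='wrist' else T@c['mount'])
def rays(C,px):
    K,D,P=C; p=cv2.undistortPoints(np.float64(px).reshape(-1,1,2),K,D).reshape(-1,2)
    return P[:3,3],np.c_[p,np.ones(len(p))]@P[:3,:3].T
def plane(C,px,z):
    o,d=rays(C,px); return o+d*((z-o[2])/d[:,2])[:,None]
def meet(C1,p1,C2,p2):
    o1,d1=rays(C1,p1);o2,d2=rays(C2,p2);out=[]
    for a,b in zip(d1,d2):
        t=np.linalg.lstsq(np.c_[a,-b],o2-o1,rcond=None)[0]
        A,B=o1+a*t[0],o2+b*t[1]; out.append([*(A+B)/2,np.linalg.norm(A-B)])
    return np.array(out)
def mask(im,lo,hi):
    return cv2.inRange(cv2.cvtColor(im,cv2.COLOR_RGB2HSV),np.array(lo),np.array(hi))
def red(im): return mask(im,(0,150,60),(5,255,255))|mask(im,(172,150,60),(180,255,255))
def brass(im): return mask(im,(9,90,50),(28,255,255))
def blobs(m,amin=15):
    n,l,s,c=cv2.connectedComponentsWithStats(m); return [(c[i].round(1),s[i].tolist()) for i in range(1,n) if s[i,4]>=amin]
E
python3 - <<'E'
from h import *
for n in("top","scene"):
    im=cv2.imread(f"pics/{n}0.png")[:,:,::-1].copy()
    print(n,"red",blobs(red(im))); print("brass",blobs(brass(im)))
T,S=cam("top"),cam("scene")
t=[(231,229),(263,235.5),(295,242)]
im=cv2.imread("pics/top0.png")[:,:,::-1].copy()
b=[c for c,s in blobs(red(im)) if s[4]<500]
print(plane(T,b,0.07).round(4))
im=cv2.imread("pics/scene0.png")[:,:,::-1].copy()
b=[c for c,s in blobs(red(im)) if s[4]<500]
print(plane(S,b,0.059).round(4))
print(plane(T,[(414,259)],0.05),plane(T,[(200,172),(344,255),(192,214),(261,179)],0.0))
E
```

```text
top red [(array([227.7, 229. ]), [222, 227, 13, 5, 41]), (array([260.4, 235.1]), [255, 233, 13, 5, 42]), (array([294.3, 242.1]), [289, 241, 11, 3, 31]), (array([589.2, 283.8]), [550, 270, 83, 27, 1315])]
brass [(array([359.1, 137.4]), [356, 132, 9, 9, 29]), (array([191.3, 214.4]), [182, 208, 18, 13, 144]), (array([  5.6, 299.5]), [0, 232, 17, 168, 1840]), (array([ 63.1, 308.5]), [19, 255, 89, 109, 6585]), (array([416.9, 259.1]), [412, 254, 12, 11, 80])]
scene red [(array([267.,  14.]), [254, 0, 26, 32, 411]), (array([372.6, 184.7]), [367, 180, 13, 10, 70]), (array([391.3, 213.9]), [386, 207, 13, 16, 115]), (array([413.7, 247.6]), [407, 238, 16, 22, 190])]
brass [(array([356.2,   5.3]), [338, 0, 41, 14, 345]), (array([388.1,   0.9]), [383, 0, 15, 4, 36]), (array([633.6,   6.9]), [625, 0, 15, 16, 168]), (array([616.3,  97.2]), [581, 64, 59, 69, 2272]), (array([ 47.4, 228.8]), [22, 74, 53, 326, 3009]), (array([311.6, 111.4]), [306, 107, 12, 9, 75]), (array([221.1, 189.6]), [216, 185, 11, 10, 60]), (array([244.4, 221. ]), [240, 216, 10, 10, 65]), (array([438.3, 302.8]), [429, 296, 20, 14, 137]), (array([627.9, 362.8]), [606, 302, 34, 98, 1911]), (array([430.9, 316.9]), [423, 307, 20, 17, 157])]
[[0.5358 0.2741 0.07  ]
 [0.5219 0.1981 0.07  ]
 [0.506  0.1192 0.07  ]]
[[ 0.2622 -0.818   0.059 ]
 [ 0.4975  0.1092  0.059 ]
 [ 0.5161  0.1891  0.059 ]
 [ 0.5333  0.2696  0.059 ]]
[[ 0.46714969 -0.16534781  0.05      ]] [[ 0.68102055  0.36098479  0.        ]
 [ 0.47389353 -0.00317773  0.        ]
 [ 0.57460864  0.37781851  0.        ]
 [ 0.66439565  0.20714125  0.        ]]
```

```bash
python3 -m handwheel '[{"slide":[0,0,-4],"rotation":[0,0,0]},{"slide":[0,0,-4],"rotation":[0,0,0]},{"slide":[3,-2.3,0],"rotation":[0,0,0]},{"slide":[3,-2.3,0],"rotation":[0,0,0]},{"slide":[3,-2.3,0],"rotation":[0,0,0]},{"slide":[3,-2.3,0],"rotation":[0,0,0]},{"slide":[3,-2.3,0],"rotation":[0,0,0]},{"slide":[3,-2.3,0],"rotation":[0,0,0]},{"slide":[3,-2.3,0],"rotation":[0,0,0]},{"slide":[3,-2.3,0],"rotation":[0,0,0]},{"slide":[3,-2.3,0],"rotation":[0,0,0]},{"slide":[3,-2.3,0],"rotation":[0,0,0]},{"slide":[3,-2.3,0],"rotation":[0,0,0]},{"slide":[3,-2.3,0],"rotation":[0,0,0]}]'
python3 -m handwheel '[{"slide":[0,0,1.2],"rotation":[0,0,-0.12]},{"slide":[0,0,1.2],"rotation":[0,0,-0.12]},{"slide":[0,0,1.2],"rotation":[0,0,-0.12]},{"slide":[0,0,1.2],"rotation":[0,0,-0.12]},{"slide":[0,0,1.2],"rotation":[0,0,-0.12]},{"slide":[0,0,1.2],"rotation":[0,0,-0.12]},{"slide":[0,0,1.2],"rotation":[0,0,-0.12]},{"slide":[0,0,1.2],"rotation":[0,0,-0.12]},{"slide":[0,0,1.2],"rotation":[0,0,-0.12]},{"slide":[0,0,0],"rotation":[0,0,0]},{"slide":[0,0,0],"rotation":[0,0,0]}]'
cat > snap.py <<'E'
import sys,pickle; from h import *
T=pose(); im,d=eyes.grab_frame("wrist")
cv2.imwrite(f"pics/{sys.argv[1]}.png",im[:,:,::-1]); pickle.dump((T,im),open(f"pics/{sys.argv[1]}.pkl","wb"))
s=observe(); print(s['time_s'],T[:3,3],s['eef_rot'],s['joint_positions'].round(3))
E
python3 snap.py w1
```

```text
time_s: 1.32
ee_pos: [0.4719, -0.1687, 0.3193]
eef_rot: [3.142, 0.0, 0.423]
force: [0.4, 0.2, 0.2]
finger_gap: 0.0853
finger_force: 0.0
time_s: 2.23
ee_pos: [0.471, -0.1704, 0.2109]
eef_rot: [-3.14, -0.0, 1.499]
force: [0.5, 0.4, 0.2]
finger_gap: 0.0853
finger_force: 0.0
2.2833 [ 0.47102957 -0.17039124  0.21087737] [-3.14136972e+00 -5.59053246e-05  1.49853515e+00] [-0.35   0.192  1.921 -0.     1.028 -0.278]
```

View pics/w1.png

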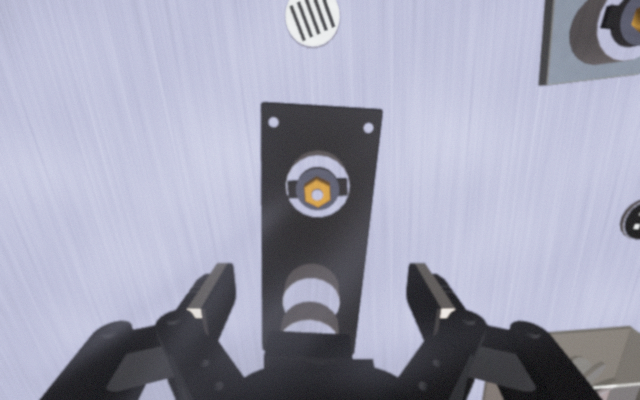

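The wrist view shows the press die at (317,186), with the brass nut at about (317,193) and its bolt end in the centre. The strap runs left to right, so die x lies along image x. I go closer for the nut size.

```bash
python3 -m handwheel '[{"slide":[0,0,2.5],"rotation":[0,0,0]},{"slide":[0,0,2.5],"rotation":[0,0,0]},{"slide":[0,0,2],"rotation":[0,0,0]},{"slide":[0,0,0],"rotation":[0,0,0]},{"slide":[0,0,0],"rotation":[0,0,0]}]'
python3 snap.py w2
python3 -m handwheel '[{"slide":[-2,1.5,0],"rotation":[0,0,0]},{"slide":[-2,1.5,0],"rotation":[0,0,0]},{"slide":[0,0,0],"rotation":[0,0,0]},{"slide":[0,0,0],"rotation":[0,0,0]}]'
python3 snap.py w3
python3 - <<'E'
from h import *; import pickle
c=[]
for n in("w2","w3"):
    T,im=pickle.load(open(f"pics/{n}.pkl","rb")); print(n,blobs(brass(im),60)); c.append(im)
T,im=pickle.load(open("pics/w2.pkl","rb"))
out=np.hstack([cv2.resize(c[0][130:260,250:380],None,fx=3,fy=3,interpolation=2),cv2.resize(c[1][70:200,180:310],None,fx=3,fy=3,interpolation=2)])
cv2.imwrite("pics/nut.png",out[:,:,::-1])
E
```

```text
time_s: 2.7
ee_pos: [0.4714, -0.1705, 0.1415]
eef_rot: [-3.141, -0.0, 1.501]
force: [0.2, -0.1, -0.2]
finger_gap: 0.085
finger_force: 0.0
2.75 [ 0.47140609 -0.17052548  0.14154008] [3.14063114e+00 2.27507935e-04 1.50101122e+00] [-0.35   0.286  1.981  0.     0.873 -0.28 ]
time_s: 3.08
ee_pos: [0.5002, -0.2137, 0.1431]
eef_rot: [3.139, 0.001, 1.501]
force: [-0.2, 0.2, 0.8]
finger_gap: 0.0855
finger_force: 0.0
3.1333 [ 0.50022274 -0.21370166  0.14311252] [3.13996105e+00 4.50799875e-04 1.50122842e+00] [-0.406  0.341  1.897  0.     0.902 -0.336]
w2 [(array([315.2, 216.1]), [298, 197, 35, 40, 860])]
w3 [(array([269.8, 161.5]), [250, 142, 39, 41, 956])]
```

View pics/nut.png

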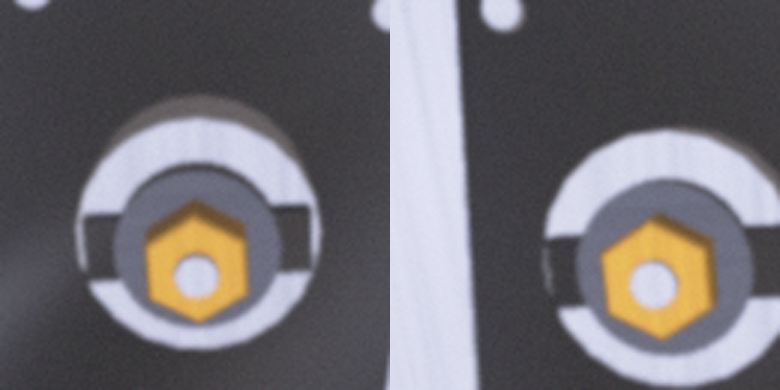

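The nut is about 33 px across flats at 0.22 m depth, so about 24.4 mm. Nuts are at most 25 mm and 4 mm or more apart, so this is the largest and needs socket_large. Next I compute the nut centre and height and look at the rack.

```bash
cat > nut.py <<'E'
from h import *; import pickle,sys
C=[];B=[];W=[]
for n in sys.argv[1:3]:
    T,im=pickle.load(open(f"pics/{n}.pkl","rb")); c=cam("wrist",T); C.append(c)
    m=brass(im); k,l,s,_=cv2.connectedComponentsWithStats(m); m=np.uint8(l==1+s[1:,4].argmax())*255
    cn=max(cv2.findContours(m,cv2.RETR_EXTERNAL,cv2.CHAIN_APPROX_NONE)[0],key=cv2.contourArea)
    full=cv2.drawContours(np.zeros_like(m),[cv2.convexHull(cn)],-1,255,-1)
    full=cv2.erode(full,np.ones((5,5)))
    bolt=full&~m; bb=max(blobs(bolt,10),key=lambda b:b[1][4]); B.append(bb[0])
    h=cv2.convexHull(cn).reshape(-1,2); p=plane(c,h,0.072)[:,:2]
    ang=np.deg2rad(np.arange(-40,41)); 
    w=[np.ptp(p@[np.cos(a),np.sin(a)]) for a in ang]; i=int(np.argmin(w))
    print(n,bb,"min width mm",1000*min(w),"deg",np.rad2deg(ang[i]),'bolt@.077',plane(c,[bb[0]],.077))
    # strap/plate: washers skip; die body bright ring for angle
print("bolt end",meet(C[0],[B[0]],C[1],[B[1]]))
E
python3 nut.py w2 w3
python3 -m handwheel '[{"slide":[4,-1,-1],"rotation":[0,0,0]},{"slide":[4,-1,-1],"rotation":[0,0,0]},{"slide":[4,-1,-1],"rotation":[0,0,0]},{"slide":[4,0,-1],"rotation":[0,0,0]},{"slide":[4,0,-1],"rotation":[0,0,0]},{"slide":[4,0,0],"rotation":[0,0,0]},{"slide":[4,0,0],"rotation":[0,0,0]},{"slide":[4,0,0],"rotation":[0,0,0]},{"slide":[2,0,0],"rotation":[0,0,0]},{"slide":[0,0,0],"rotation":[0,0,0]},{"slide":[0,0,0],"rotation":[0,0,0]},{"slide":[0,0,0],"rotation":[0,0,0]}]'
python3 snap.py r1
python3 -m handwheel '[{"slide":[4,0,0],"rotation":[0,0,0]},{"slide":[3,0,0],"rotation":[0,0,0]},{"slide":[0,0,0],"rotation":[0,0,0]},{"slide":[0,0,0],"rotation":[0,0,0]}]'
python3 snap.py r2
```

```text
w2 (array([315. , 221.6]), [308, 214, 15, 16, 186]) min width mm 24.391945716938533 deg -1.0 bolt@.077 [[ 0.46679398 -0.16658648  0.077     ]]
w3 (array([267.5, 164.4]), [260, 157, 16, 16, 215]) min width mm 25.624804547619895 deg 0.0 bolt@.077 [[ 0.46701184 -0.16694265  0.077     ]]
bolt end [[ 4.66710103e-01 -1.67228019e-01  7.53765611e-02  1.05964199e-05]]
time_s: 4.13
ee_pos: [0.4916, 0.1263, 0.1911]
eef_rot: [-3.142, 0.0, 1.503]
force: [-0.7, 0.4, -0.4]
finger_gap: 0.0856
finger_force: 0.0
4.1833 [0.49160325 0.1263456  0.19109658] [-3.14151582e+00  2.67098866e-04  1.50243404e+00] [ 0.248  0.227  1.929 -0.     0.986  0.316]
time_s: 4.52
ee_pos: [0.497, 0.1962, 0.1908]
eef_rot: [-3.141, 0.0, 1.503]
force: [-0.3, -0.8, 1.3]
finger_gap: 0.0854
finger_force: 0.0
4.5667 [0.49703678 0.19623434 0.19076866] [-3.14109008e+00  6.18748779e-04  1.50257587e+00] [ 0.372  0.267  1.875 -0.     1.     0.441]
```

View pics/r1.png

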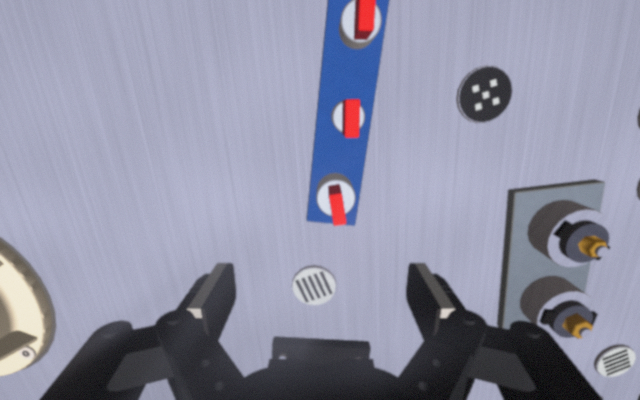

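The r1 view shows the near key at (336,197), the small one at (349,118) and the far one at (361,20). The far barrel looks widest, so I check r2.

View pics/r2.png

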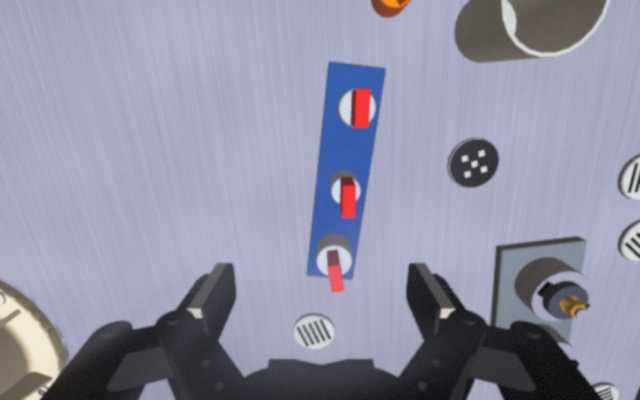

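Run:
```python
from h import *; import pickle
for n in("r1","r2"):
    T,im=pickle.load(open(f"pics/{n}.pkl","rb")); C=cam("wrist",T)
    for c,s in blobs(red(im),100):
        print(n,c,s,"ctr@.07",plane(C,[c],.07).round(4))
    blue=mask(im,(100,120,50),(125,255,255)); 
    cn=max(cv2.findContours(blue,cv2.RETR_EXTERNAL,cv2.CHAIN_APPROX_NONE)[0],key=cv2.contourArea)
    h=cv2.drawContours(np.zeros_like(blue),[cv2.convexHull(cn)],-1,255,-1)
    q=cv2.convexHull(cn)
    a=cv2.minAreaRect(plane(C,q.reshape(-1,2),.012)[:,:2].astype(np.float32)); print("rack",a)
    # key blob: not blue inside rack hull
    k=cv2.morphologyEx(h&~blue,cv2.MORPH_OPEN,np.ones((3,3)))
    for c,s in blobs(k,200):
        x,y,w,hh,A=s; row=s[1]+hh//2
        e=plane(C,[(x,row),(x+w,row)],.04); print(" barrel",c,s,"width mm",1000*np.linalg.norm(e[1]-e[0]))
```

```text
r1 [364.4  17.5] [356, 0, 19, 38, 618] ctr@.07 [[0.5332 0.2688 0.07  ]]
r1 [351.1 117.8] [344, 100, 16, 37, 555] ctr@.07 [[0.5205 0.197  0.07  ]]
r1 [337.1 207.7] [330, 189, 16, 36, 390] ctr@.07 [[0.5052 0.12   0.07  ]]
rack ((0.5178325772285461, 0.19150474667549133), (0.21990624070167542, 0.05400526523590088), 80.15237426757812)
 barrel [359.6  23. ] [339, 0, 43, 50, 1738] width mm 36.182367523649845
 barrel [348.5 117.3] [331, 98, 34, 41, 1082] width mm 31.132219093077833
 barrel [335.4 196.7] [316, 173, 40, 51, 1546] width mm 39.781783614264775
r2 [360.8 107.8] [353, 89, 17, 39, 592] ctr@.07 [[0.5341 0.2742 0.07  ]]
r2 [347.8 198.2] [341, 178, 15, 39, 475] ctr@.07 [[0.5206 0.1983 0.07  ]]
r2 [335.5 277.8] [329, 266, 14, 25, 241] ctr@.07 [[0.5055 0.1179 0.07  ]]
rack ((0.5191478133201599, 0.19913752377033234), (0.23003865778446198, 0.05397091060876846), 80.16240692138672)
 barrel [356.8 107.6] [337, 87, 40, 42, 1331] width mm 36.24558064245512
 barrel [345.5 192.5] [330, 170, 32, 49, 1141] width mm 31.657121776744166
 barrel [331.9 250.9] [315, 233, 38, 39, 1054] width mm 40.163394826594406
```

Barrels measure 40, 31.5 and 36 mm from near to far, so the near key (-y end) is socket_large. Now its tab's top face, from both views.

```bash
cat > tab.py <<'E'
from h import *; import pickle,sys
def top(n,z,near):
    T,im=pickle.load(open(f"pics/{n}.pkl","rb")); C=cam("wrist",T)
    m=red(im); hs=cv2.cvtColor(im,cv2.COLOR_RGB2HSV)[:,:,2]; k,l,s,c=cv2.connectedComponentsWithStats(m)
    i=min(range(1,k),key=lambda i:np.hypot(*(plane(C,[c[i]],z)[0,:2]-near))+(9 if s[i,4]<100 else 0))
    v=hs[l==i]; t,_=cv2.threshold(v.reshape(-1,1),0,255,cv2.THRESH_OTSU)
    b=np.uint8((l==i)&(hs>t))*255; b=cv2.morphologyEx(b,cv2.MORPH_OPEN,np.ones((3,3)))
    cn=max(cv2.findContours(b,cv2.RETR_EXTERNAL,cv2.CHAIN_APPROX_NONE)[0],key=cv2.contourArea)
    p=plane(C,cn.reshape(-1,2),z)[:,:2].astype(np.float32); r=cv2.minAreaRect(p)
    q=np.diff(cv2.boxPoints(r),axis=0); e=max(q,key=lambda a:np.hypot(*a)); yaw=np.degrees(np.arctan2(-e[0],e[1])); yaw=(yaw+90)%180-90
    M=cv2.moments(b,True); px=(M['m10']/M['m00'],M['m01']/M['m00'])
    print(n,"otsu",t,"V",v.min(),v.max(),"ctr",np.round(r[0],4),"size mm",np.round(np.array(r[1])*1000,1),"key yaw deg",round(float(yaw),1),"px",np.round(px,1))
    return C,px
if __name__=="__main__":
    near=np.array([float(a) for a in sys.argv[1].split(',')]); A=[top(n,.076,near) for n in sys.argv[2:]]
    if len(A)>1: print("meet",meet(A[0][0],[A[0][1]],A[1][0],[A[1][1]]).round(4))
E
python3 tab.py .505,.119 r1 r2; python3 tab.py .52,.197 r1 r2;python3 tab.py .534,.272 r1 r2
```

```text
r1 otsu 181.0 V 102 246 ctr [0.5053 0.1208] size mm [11.  28.2] key yaw deg 4.1 px [337.3 209. ]
r2 otsu 228.0 V 200 241 ctr [0.5051 0.1207] size mm [ 9.1 26.1] key yaw deg 5.6 px [335.4 278.4]
meet [[5.052e-01 1.206e-01 7.540e-02 2.000e-04]]
r1 otsu 195.0 V 115 246 ctr [0.5205 0.1968] size mm [27.8 10.8] key yaw deg -3.7 px [351.9 118.1]
r2 otsu 182.0 V 99 246 ctr [0.5203 0.1974] size mm [27.6 10.6] key yaw deg -2.6 px [348.2 201.2]
meet [[5.206e-01 1.969e-01 7.460e-02 3.000e-04]]
r1 otsu 180.0 V 91 244 ctr [0.5337 0.2688] size mm [19.4 10.8] key yaw deg -3.6 px [366.1  14.7]
r2 otsu 188.0 V 97 246 ctr [0.5339 0.2739] size mm [28.9 10.7] key yaw deg -4.6 px [361.7 107.7]
meet [[0.5366 0.274  0.0559 0.    ]]
```

```bash
python3 -m handwheel '[{"slide":[0,0,0],"rotation":[0,0,-0.074]},{"slide":[0,0,0],"rotation":[0,0,-0.074]},{"slide":[-2.53,0.07,0],"rotation":[0,0,0]},{"slide":[-2.53,0.07,0],"rotation":[0,0,0]},{"slide":[-2.53,0.08,0],"rotation":[0,0,0]},{"slide":[0,0,2],"rotation":[0,0,0]},{"slide":[0,0,2],"rotation":[0,0,0]},{"slide":[0,0,2],"rotation":[0,0,0]},{"slide":[0,0,1],"rotation":[0,0,0]},{"slide":[0,0,0],"rotation":[0,0,0]},{"slide":[0,0,0],"rotation":[0,0,0]},{"slide":[0,0,0],"rotation":[0,0,0]}]'
python3 snap.py g1; python3 tab.py .505,.1207 g1
```

```text
time_s: 5.57
ee_pos: [0.5059, 0.1207, 0.1217]
eef_rot: [3.141, -0.0, 1.65]
force: [0.4, -0.2, 0.7]
finger_gap: 0.0854
finger_force: 0.0
5.6167 [0.50585347 0.12066365 0.12166743] [ 3.13996829e+00 -2.07854228e-04  1.65062524e+00] [ 0.232  0.341  1.959 -0.     0.84   0.152]
g1 otsu 173.0 V 101 247 ctr [0.5052 0.121 ] size mm [10.9 28.1] key yaw deg 5.9 px [320.5 236.4]
```

```bash
python3 -m handwheel '[{"slide":[0,-0.06,1.7],"rotation":[0,0,-0.01]},{"slide":[0,0,1.7],"rotation":[0,0,0]},{"slide":[0,0,1.65],"rotation":[0,0,0]},{"slide":[0,0,1.6],"rotation":[0,0,0]},{"slide":[0,0,0],"rotation":[0,0,0]},{"slide":[0,0,0],"rotation":[0,0,0]}]'
python3 -m handwheel '[{"slide":[0,0,0],"rotation":[0,0,0]},{"slide":[0,0,0],"rotation":[0,0,0]},{"slide":[0,0,0],"rotation":[0,0,0]},{"slide":[0,0,0],"rotation":[0,0,0]},{"slide":[0,0,0],"rotation":[0,0,0]},{"slide":[0,0,0],"rotation":[0,0,0]},{"slide":[0,0,0],"rotation":[0,0,0]},{"slide":[0,0,0],"rotation":[0,0,0]},{"slide":[0,0,0],"rotation":[0,0,0]},{"slide":[0,0,0],"rotation":[0,0,0]}]' 1 60
```

```text
time_s: 6.12
ee_pos: [0.5047, 0.121, 0.0546]
eef_rot: [-3.141, 0.0, 1.661]
force: [0.5, 0.0, -0.2]
finger_gap: 0.0851
finger_force: 0.0
time_s: 6.95
ee_pos: [0.505, 0.1209, 0.0545]
eef_rot: [3.141, -0.0, 1.661]
force: [-0.2, 0.2, 5.6]
finger_gap: 0.0112
finger_force: 61.2
```

```bash
python3 -m handwheel '[{"slide":[0,0,-1],"rotation":[0,0,0]},{"slide":[0,0,-2],"rotation":[0,0,0]},{"slide":[0,0,-3],"rotation":[0,0,0]},{"slide":[0,0,-3],"rotation":[0,0,0]},{"slide":[0,0,-3],"rotation":[0,0,0.111]},{"slide":[0,0,0],"rotation":[0,0,0]},{"slide":[0,0,0],"rotation":[0,0,0]},{"slide":[0,0,0],"rotation":[0,0,0]}]'
python3 -m handwheel '[{"slide":[-3.2,-0.36,0],"rotation":[0,0,0]},{"slide":[-3.2,-0.36,0],"rotation":[0,0,0]},{"slide":[-3.2,-0.36,0],"rotation":[0,0,0]},{"slide":[-3.2,-0.36,0],"rotation":[0,0,0]},{"slide":[-3.2,-0.36,0],"rotation":[0,0,0]},{"slide":[-3.2,-0.36,0],"rotation":[0,0,0]},{"slide":[-3.2,-0.36,0],"rotation":[0,0,0]},{"slide":[-3.2,-0.36,0],"rotation":[0,0,0]},{"slide":[-3.2,-0.36,0],"rotation":[0,0,0]},{"slide":[0,0,0],"rotation":[0,0,0]},{"slide":[0,0,0],"rotation":[0,0,0]},{"slide":[0,0,0],"rotation":[0,0,0]},{"slide":[0,0,0],"rotation":[0,0,0]}]'
python3 snap.py p1
python3 - <<'E'
from workcell import eyes; import cv2
a=[]
for n in("scene","top"):
    im,_=eyes.grab_frame(n); cv2.imwrite(f"pics/{n}1.png",im[:,:,::-1]); a.append(im)
w=cv2.imread("pics/p1.png")[150:400,180:460]
cv2.imwrite("pics/p1c.png",cv2.hconcat([cv2.resize(w,None,fx=1.4,fy=1.4),cv2.resize(a[0][40:240,200:440,::-1],(420,350))]))
E
```

```text
time_s: 7.62
ee_pos: [0.504, 0.1207, 0.1738]
eef_rot: [-3.141, 0.0, 1.551]
force: [-0.5, -0.6, -2.8]
finger_gap: 0.0113
finger_force: 60.1
time_s: 8.7
ee_pos: [0.4657, -0.1654, 0.1734]
eef_rot: [-3.14, -0.001, 1.551]
force: [0.1, -0.3, -2.1]
finger_gap: 0.011
finger_force: 59.9
8.75 [ 0.46568374 -0.16540905  0.17336121] [-3.14027333e+00 -6.34425320e-04  1.55119374e+00] [-0.344  0.231  1.97   0.     0.942 -0.325]
```

View pics/p1c.png

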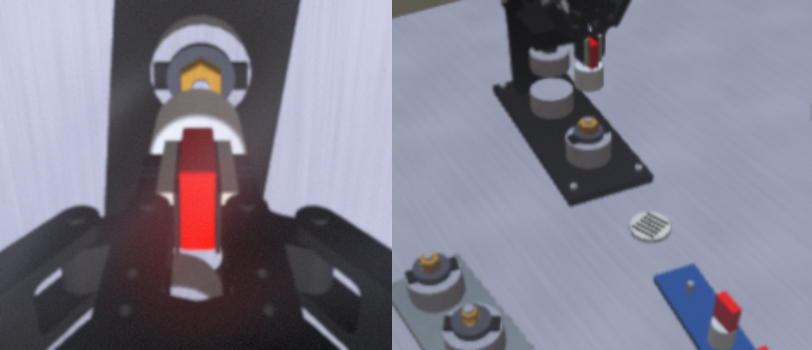

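```bash
cat > off.py <<'E'
from h import *; import pickle,sys
T,im=pickle.load(open(f"pics/{sys.argv[1]}.pkl","rb")); C=cam("wrist",T); Ti=np.linalg.inv(T)
tool=lambda px,z:(Ti@np.r_[plane(C,[px],z)[0],1])[:3]*1000
g=cv2.GaussianBlur(cv2.cvtColor(im,cv2.COLOR_RGB2GRAY),(3,3),0).astype(float)
zt=T[2,3]-.0125
for r in range(225,262,4):
    d=np.diff(g[r]); L=270+d[270:305].argmax(); Rr=340+d[340:375].argmin()
    print(r,L,Rr,"mid tool y",tool(((L+Rr)/2+.5,r),zt)[1].round(2),"width",(tool((Rr,r),zt)-tool((L,r),zt))[1].round(1))
m=brass(im); m[:, :280]=0;m[:,370:]=0
for r in range(195,222,3):
    x=np.flatnonzero(m[r]); 
    if len(x)>8: print("nut row",r,x[0],x[-1],tool(((x[0]+x[-1])/2,r),.072).round(2))
t=red(im); 
for r in range(275,325,10):
    x=np.flatnonzero(t[r]); print("tab",r,x[0],x[-1],tool(((x[0]+x[-1])/2,r),T[2,3]+.02).round(2))
E
python3 off.py p1
```

```text
225 294 348 mid tool y -0.3 width 28.5
229 293 348 mid tool y -0.56 width 29.1
233 291 349 mid tool y -0.83 width 30.9
237 290 340 mid tool y -3.5 width 26.7
241 297 344 mid tool y -0.56 width 25.3
245 293 348 mid tool y -0.56 width 29.7
249 289 350 mid tool y -1.1 width 33.1
253 288 353 mid tool y -0.56 width 35.4
257 287 354 mid tool y -0.55 width 36.7
261 294 346 mid tool y -0.83 width 28.6
nut row 195 317 329 [ 12.43   1.17 101.37]
nut row 198 312 335 [  9.86   1.59 101.37]
nut row 201 310 336 [  7.28   1.18 101.37]
nut row 204 309 337 [  4.68   1.19 101.36]
nut row 207 309 337 [  2.06   1.2  101.36]
nut row 210 309 337 [ -0.58   1.2  101.36]
nut row 213 309 337 [ -3.23   1.21 101.36]
tab 275 307 334 [ 12.09  -0.81 -19.99]
tab 285 308 333 [  7.03  -0.81 -19.99]
tab 295 308 333 [  1.84  -0.81 -20.  ]
tab 305 308 333 [ -3.48  -0.81 -20.  ]
tab 315 308 333 [ -8.95  -0.81 -20.01]
```

```bash
python3 -m handwheel '[{"slide":[-0.14,0.19,0],"rotation":[0,0,0]},{"slide":[0,0,2],"rotation":[0,0,0]},{"slide":[0,0,1.5],"rotation":[0,0,0]},{"slide":[0,0,1],"rotation":[0,0,0]},{"slide":[0,0,0],"rotation":[0,0,0]},{"slide":[0,0,0],"rotation":[0,0,0]},{"slide":[0,0,0],"rotation":[0,0,0]},{"slide":[0,0,0],"rotation":[0,0,0]}]'
python3 -m handwheel '[{"slide":[0,0,0.5],"rotation":[0,0,0]},{"slide":[0,0,0.3],"rotation":[0,0,0]},{"slide":[0,0,0.3],"rotation":[0,0,0]},{"slide":[0,0,0],"rotation":[0,0,0]},{"slide":[0,0,0],"rotation":[0,0,0]}]'
python3 -m handwheel '[{"slide":[0,0,0.2],"rotation":[0,0,0]},{"slide":[0,0,0.2],"rotation":[0,0,0]},{"slide":[0,0,0],"rotation":[0,0,0]},{"slide":[0,0,0],"rotation":[0,0,0]}]'; python3 snap.py p2
```

```text
time_s: 9.52
ee_pos: [0.4688, -0.168, 0.1301]
eef_rot: [3.14, 0.0, 1.55]
force: [-0.1, 0.0, -2.2]
finger_gap: 0.0108
finger_force: 59.9
time_s: 9.93
ee_pos: [0.4679, -0.1678, 0.118]
eef_rot: [-3.141, -0.0, 1.55]
force: [-0.5, 0.1, -2.6]
finger_gap: 0.011
finger_force: 59.9
time_s: 10.27
ee_pos: [0.4679, -0.1677, 0.1141]
eef_rot: [-3.141, -0.0, 1.55]
force: [-0.2, 0.5, -1.9]
finger_gap: 0.0111
finger_force: 60.1
10.3167 [ 0.46794635 -0.16766776  0.11410205] [-3.14127284e+00 -1.84177822e-04  1.54983353e+00] [-0.347  0.323  2.011  0.     0.808 -0.326]
```

```bash
python3 -m handwheel '[{"slide":[0.05,0,0.15],"rotation":[0,0,0]},{"slide":[0,0,0.15],"rotation":[0,0,0]},{"slide":[0,0,0],"rotation":[0,0,0]},{"slide":[0,0,0],"rotation":[0,0,0]},{"slide":[0,0,0],"rotation":[0,0,0]}]'
```

```text
time_s: 10.73
ee_pos: [0.4678, -0.1671, 0.111]
eef_rot: [-3.141, -0.0, 1.55]
force: [-1.4, 2.2, -3.8]
finger_gap: 0.0112
finger_force: 59.9
```

```bash
python3 -m handwheel '[{"slide":[0,0,0.15],"rotation":[0,0,0]},{"slide":[0,0,0.15],"rotation":[0,0,0]},{"slide":[0,0,0],"rotation":[0,0,0]},{"slide":[0,0,0],"rotation":[0,0,0]},{"slide":[0,0,0],"rotation":[0,0,0]}]'
```

```text
time_s: 11.15
ee_pos: [0.4678, -0.1671, 0.108]
eef_rot: [-3.141, -0.0, 1.55]
force: [-0.5, 3.5, -3.2]
finger_gap: 0.0113
finger_force: 59.7
```

```bash
python3 -m handwheel '[{"slide":[0.04,0,0.2],"rotation":[0,0,0]},{"slide":[0,0,0.2],"rotation":[0,0,0]},{"slide":[0,0,0.1],"rotation":[0,0,0]},{"slide":[0,0,0],"rotation":[0,0,0]},{"slide":[0,0,0],"rotation":[0,0,0]},{"slide":[0,0,0],"rotation":[0,0,0]}]'
```

```text
time_s: 11.65
ee_pos: [0.4681, -0.1669, 0.1031]
eef_rot: [-3.141, -0.0, 1.55]
force: [-1.3, 3.3, -4.2]
finger_gap: 0.0108
finger_force: 59.8
```

```bash
python3 -m handwheel '[{"slide":[0,0,0.1],"rotation":[0,0,0]},{"slide":[0,0,0.1],"rotation":[0,0,0]},{"slide":[0,0,0],"rotation":[0,0,0]},{"slide":[0,0,0],"rotation":[0,0,0]},{"slide":[0,0,0],"rotation":[0,0,0]}]'; python3 snap.py f1
```

```text
time_s: 12.07
ee_pos: [0.4682, -0.1668, 0.1015]
eef_rot: [3.141, -0.0, 1.55]
force: [-2.5, 4.5, 2.1]
finger_gap: 0.0112
finger_force: 60.6
12.1167 [ 0.46821667 -0.16684607  0.10150833] [ 3.14140974e+00 -5.82781708e-05  1.54974885e+00] [-0.345  0.343  2.019  0.     0.779 -0.324]
```

```bash
python3 -m handwheel '[{"slide":[0.03,-0.02,0.06],"rotation":[0,0,0]},{"slide":[0,0,0],"rotation":[0,0,0]},{"slide":[0,0,0],"rotation":[0,0,0]},{"slide":[0,0,0],"rotation":[0,0,0]},{"slide":[0,0,0],"rotation":[0,0,0]},{"slide":[0,0,0],"rotation":[0,0,0]}]'
python3 - <<'E'
from workcell import eyes; import cv2
im,_=eyes.grab_frame("scene"); im2,_=eyes.grab_frame("wrist")
cv2.imwrite("pics/fin.png",cv2.hconcat([cv2.resize(im[60:300,220:460,::-1],(400,400)),im2[:,120:520,::-1].copy()]))
E
```

```text
time_s: 12.62
ee_pos: [0.4683, -0.1668, 0.1015]
eef_rot: [3.141, 0.0, 1.55]
force: [-4.2, 3.8, 10.4]
finger_gap: 0.0113
finger_force: 61.8
```

View pics/fin.png

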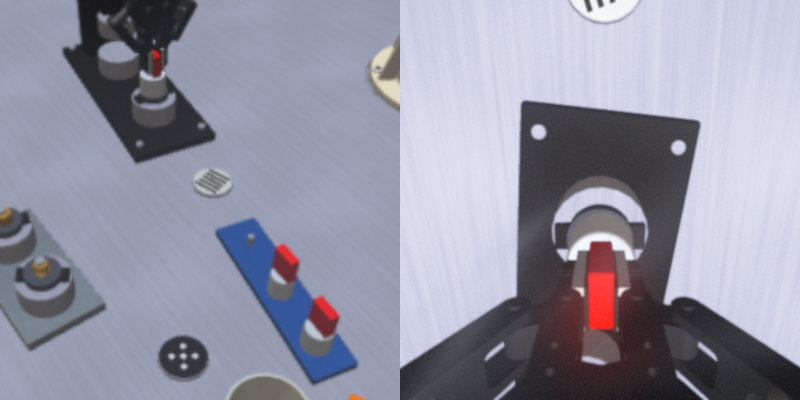

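The key is seated on the washer: it stops at the expected height with 10 N of push and looks upright. The other two keys stand on the rack and the badges are untouched, so I hand in.

```bash
python3 -c "
from workcell import job; print(job.finish_job())"
```

```text
the job is handed in; nothing more can be done
None
```

The largest key (socket_large) is gripped and pushed fully home on the press nut, and the other two stand on the rack; I chose it by measuring the nut (about 24.4 mm) instead of trying the smaller keys, and the job is handed in with no verdict returned.

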